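Put the finger planes back in their fitted tray

ROBOT

A 6-joint arm with a two-finger parallel gripper is mounted at the origin on the work surface. World frame = base frame: x ahead of the robot, y to its left, z up, the work surface at z = 0. Lengths are in m, angles in rad, forces in N, time in s.
With the tool pointing down it reaches from about 0.3 to 0.875 m from the base axis. Payload 6.4 kg.
Tool frame: the origin (TCP) lies between the finger pads; the fingertips stand 25 mm ahead of it and the grasp point (between the pads) lies 6 mm ahead of it; z points along the fingers, y is the line along which they close (so a half turn about z gives the same grasp; the last joint's range is limited). The gripper opens to 85 mm and grips with 20 to 120 N. Pads are 22 mm wide; open, the fingers measure 114 mm over their backs; the gripper's body (76 mm by 85 mm) begins 54 mm behind the grasp point. The pads swing forward as they close: fully open they stand 13 mm farther back than shut.
Start: joints at [-1.332, 0.181, 1.607, -0, 1.354, -0.206], TCP at [0.247, -0.519, 0.256] pointing down, gripper open.
Joint ranges: [-2.99, 2.99], [-0.89, 2.07], [0.3, 2.58], [-1.14, 4.28], [0, 2.63], [-3.12, 3.12]. Speed limits (rad/s): [2.57, 2.57, 3.01, 3.14, 3.14, 3.14].

INTERFACE

Orientations are given as a unit quaternion [w, x, y, z].
In Python, from bench import ctrl gives the robot as it stands.
- The arm moves only by the tool servo_tool, never from a script. Its argument "series" is text: rows parted by semicolons, each of 7 numbers parted by spaces: the gripper command: -1 is fully open, 1 is shut, values between are in proportion, then the shift along the tool's x, y, z in m, then the turn, a rotation vector about the tool's x, y, z in degrees. A call has 1 to 12 rows; each row is the pose to reach, as a shift and turn from the pose commanded when the call began, along the tool's axes at that moment; what a row does not reach only later rows make up. A row lasts 1/12 s, in which the tool goes at most 41.7 mm and 7.16 degrees, less where a joint would pass 70% of its speed; a pose out of reach is approached as far as the arm can. A call with a gripper value outside its range is refused whole. The fingers move at their own pace and stop on an object; the grip force is fixed at half the most. Time passes only in rows, so rows that repeat a pose let the fingers close. It gives the time, the measured TCP pose, the force, the opening and the grip force at its end, in the units of the state.
- ctrl.get_obs(): the state, without advancing time (a new reading comes with each control period).
- ctrl.camera(name): name is "scene" or "top" or "wrist"; returns a dict with "img" (400x640x3 uint8, red, green, blue), "z_map" (400x640 float32, m along the optical axis (not along the pixel's ray), 0 where there is no reading), "fovy" (degrees; the focal length in pixels is half the picture's height over the tangent of half this angle, whatever the lens; pixels are square), "cx", "cy" (the principal point, pixels), "extrinsics" (4x4, takes a point from camera to world coordinates); the wrist camera has in their place "T_tool_cam" (4x4, takes a point from camera to tool coordinates, whose origin is the TCP and whose axes are the flange's). Camera axes: x right, y down, z forward; pixel columns grow to the right and rows downward; lengths in m; the calibration is good to about 2 mm. A picture is of the moment at which its call begins: read the wrist's pose just before it.
- ctrl.hand_in(): hands the job in; it is judged then, once.
The state is a dict: "time_s": time; "q": joint angles; "dq": joint speeds; "joint_efforts": joint torques, N m; "eef_pos": TCP position; "eef_rot": TCP orientation; "wrist_force": force on the tool from outside, world axes, zero at the start; "torque": the same for the moment, N m; "opening": opening from 0.0 (shut) to 1.0 (fully open); "grasp_force": force on a finger pad.
Only numpy, scipy, OpenCV 4.12 (cv2) and the standard library are available. Lean on these libraries where they do the work, as an engineer would, in place of code of your own. Each camera call takes 0.05 s, during which the arm holds its last target. There are 200 camera calls.

TASK

Put the four round-ended brass finger planes away in the wooden tray, each sole down and lying flat in the pocket cut to its own size; lower them in rather than letting them drop. Leave the square-cornered block plane and the little spokeshave where they lie on the bench.

Things in the scene. Friction and masses are not known exactly. Their poses are not given: they have to be found in the camera images.
- plane_xl: The largest of four round-ended brass finger planes: loose, 88 mm long, 44 wide; flat parallel side walls 33 high, half-round nose and heel 19 high; steel blade and dark wedge slope up to 43. Stands on its sole. Origin: centre of the sole's underside; x along its length to the nose, y across, z up. Grasp from above across its width, mid-length. About 300 g.
- plane_l: The second largest of four round-ended brass finger planes: loose, 72 mm long, 36 wide; flat parallel side walls 30 high, half-round nose and heel 17 high; steel blade and dark wedge slope up to 40. Stands on its sole. Origin: centre of the sole's underside; x along its length to the nose, y across, z up. Grasp from above across its width, mid-length. About 200 g.
- plane_m: The third largest of four round-ended brass finger planes: loose, 56 mm long, 28 wide; flat parallel side walls 27 high, half-round nose and heel 16 high; steel blade and dark wedge slope up to 37. Stands on its sole. Origin: centre of the sole's underside; x along its length to the nose, y across, z up. Grasp from above across its width, mid-length. About 120 g.
- plane_s: The smallest of four round-ended brass finger planes: loose, 40 mm long, 20 wide; flat parallel side walls 24 high, half-round nose and heel 14 high; steel blade and dark wedge slope up to 34. Stands on its sole. Origin: centre of the sole's underside; x along its length to the nose, y across, z up. Grasp from above across its width, mid-length. About 60 g.
- insert_xl: Fixed pale wood block 119x83x12 mm in the dark tray; central felt-floored pocket 102 long, 58 wide, 6 deep for the largest plane (either way round). Origin: centre of its underside, 6 above the bench; pocket floor 6 above the origin, top (level with tray rim) 12 above it. x along the pocket, y across, z up. Lowering in, keep fingertips 8+ above the sole or they meet the block.
- insert_l: Fixed pale wood block 119x83x12 mm in the dark tray; central felt-floored pocket 86 long, 50 wide, 6 deep for the second largest plane (either way round). Origin: centre of its underside, 6 above the bench; pocket floor 6 above the origin, top (level with tray rim) 12 above it. x along the pocket, y across, z up. Lowering in, keep fingertips 8+ above the sole or they meet the block.
- insert_m: Fixed pale wood block 119x83x12 mm in the dark tray; central felt-floored pocket 70 long, 42 wide, 6 deep for the third largest plane (either way round). Origin: centre of its underside, 6 above the bench; pocket floor 6 above the origin, top (level with tray rim) 12 above it. x along the pocket, y across, z up. Lowering in, keep fingertips 8+ above the sole or they meet the block.
- insert_s: Fixed pale wood block 119x83x12 mm in the dark tray; central felt-floored pocket 54 long, 34 wide, 6 deep for the smallest plane (either way round). Origin: centre of its underside, 6 above the bench; pocket floor 6 above the origin, top (level with tray rim) 12 above it. x along the pocket, y across, z up. Lowering in, keep fingertips 8+ above the sole or they meet the block.
- block_plane: Look-alike that stays where it is: a loose square-cornered brass block plane, 74 mm long, 36 wide, 32 high, with a round dark wooden knob on its front end and a low-pitched steel blade. Origin: centre of the sole; x along its length towards the knob, z up.
- spokeshave: Look-alike that stays where it is: a loose small brass spokeshave, a 34 x 24 mm brass body with a handle like a wing at each end, 117 over the handles, 20 high. Origin: centre of the underside of the body; x along the handles, z up.
Not all that is in view belongs to the job. What is shaped like the plane_xl but blue or purple is not meant. What is shaped like the plane_l but pink is not meant.

How it is judged:
By the outcome, as a careful person would: the job done as asked, in the order asked, and still so for the second after the job is handed in, with the robot touching nothing.
It also fails if it takes over 112 s, if anything falls off the work surface, if the arm or the gripper's body presses on something with over 40 N, if the wrist force passes 120 N, or if a joint passes its speed limit or range.

## Working session

There is one attempt and no reset: what is moved stays moved. The work goes in short steps, Python scripts to look and compute and a tool call to move; the robot and the scene stay as the last step left them, time stands still between calls to the robot, and variables do not carry over. Pictures are saved under pics/ and viewed, at most 14 in all, crops included, and the job is handed in when it is done.

Besides the shell and the picture viewer there is one more tool, called as name(argument=value, ...), one argument or row to a line, values as JSON. servo_tool: Moves the arm, as the interface text tells. Its arguments: {"type":"object","properties":{"series":{"type":"string"}},"required":["series"]}

```bash
mkdir -p pics; ls
python3 - <<'E'
from bench import ctrl
import cv2
o=ctrl.get_obs(); print(o)
for n in("top","scene"):
    c=ctrl.camera(n); cv2.imwrite(f"pics/{n}0.png",c["img"][:,:,::-1]); print(n,c["fovy"],c["cx"],c["cy"],c["extrinsics"].round(3).tolist())
E
```

```text
pics
{'time_s': 0.0, 'q': array([-1.33226756e+00,  1.81543100e-01,  1.60802783e+00,  1.51715005e-05,
        1.35378344e+00, -2.06306938e-01]), 'dq': array([-1.14486810e-03,  6.09794926e-04,  1.79259400e-03, -2.26148286e-05,
        7.64396726e-05,  7.14305208e-05]), 'joint_efforts': array([-8.20552250e-04, -4.44869399e+01, -3.51341128e+01, -3.93187820e-04,
        9.03571432e-03, -6.62383684e-06]), 'eef_pos': array([ 0.24732025, -0.51852422,  0.25537337]), 'eef_rot': array([-8.80864176e-04,  9.75366934e-01,  2.20586874e-01, -6.78540938e-06]), 'wrist_force': array([0.13894239, 0.16489818, 0.28193941]), 'torque': array([ 0.03903491, -0.0569217 , -0.05446208]), 'grasp_force': 0.0, 'opening': 1.002200208138039}
top 52.518464810523064 317.1422799899194 198.760663121545 [[0.02, -0.989, 0.148, 0.375], [-1.0, -0.017, 0.017, 0.057], [-0.014, -0.149, -0.989, 0.867], [0.0, 0.0, 0.0, 1.0]]
scene 50.31684761401144 314.27111038456155 203.93761204054192 [[-0.601, 0.452, -0.659, 1.061], [0.799, 0.36, -0.482, 0.513], [0.019, -0.816, -0.577, 0.551], [0.0, 0.0, 0.0, 1.0]]
```

View pics/top0.png

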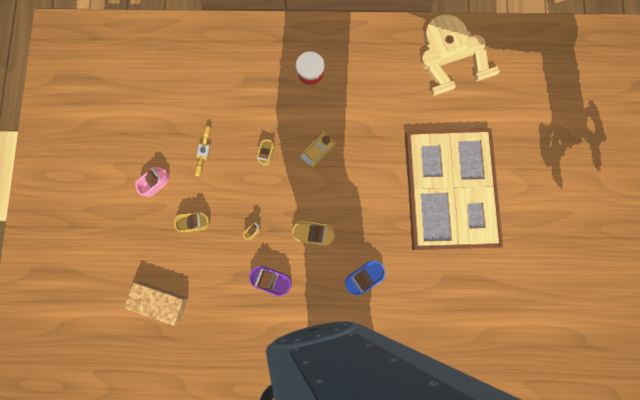

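View pics/scene0.png

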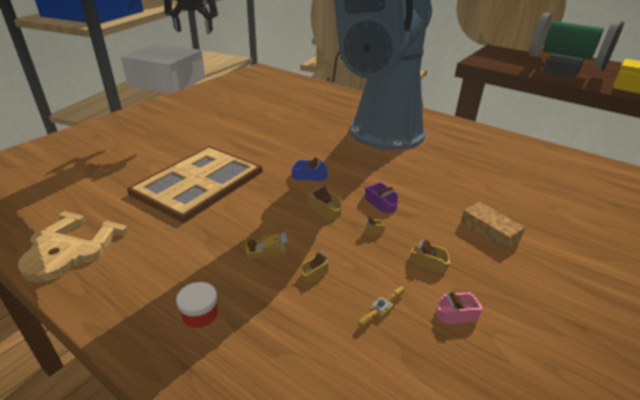

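```bash
cat > h.py <<'E'
import numpy as np, cv2
from scipy.spatial.transform import Rotation as R
from bench import ctrl
def cloud(name):
    o=ctrl.get_obs(); c=ctrl.camera(name); z=c["z_map"]; h,w=z.shape
    f=h/2/np.tan(np.radians(c["fovy"])/2); u,v=np.meshgrid(np.arange(w),np.arange(h))
    P=np.stack([(u-c["cx"])/f*z,(v-c["cy"])/f*z,z],-1)
    if "extrinsics" in c: T=c["extrinsics"]
    else:
        q=o["eef_rot"]; M=np.eye(4); M[:3,:3]=R.from_quat([q[1],q[2],q[3],q[0]]).as_matrix(); M[:3,3]=o["eef_pos"]; T=M@c["T_tool_cam"]
    W=P@T[:3,:3].T+T[:3,3]; W[z==0]=np.nan
    return c["img"],W,o
def rect(pts):
    (cx,cy),(a,b),t=cv2.minAreaRect((pts*1000).astype(np.float32))
    if a<b: a,b,t=b,a,t+90
    return round(cx,1),round(cy,1),round(a,1),round(b,1),round((t+90)%180-90,1)
def blobs(mask,W,lo=60):
    n,l,s,cc=cv2.connectedComponentsWithStats(mask.astype(np.uint8))
    for i in range(1,n):
        if s[i,4]>=lo:
            m=l==i; print("px",cc[i].round(),"n",s[i,4],"rect xmm ymm len wid ang",rect(W[m][:,:2]),"z",(np.nanpercentile(W[m][:,2],[5,50,98])*1000).round(1))
def pockets(img,W):
    hsv=cv2.cvtColor(img,cv2.COLOR_RGB2HSV)
    m=(hsv[...,1]<60)&(W[...,2]>0)&(W[...,2]<.03)&(hsv[...,2]>60)
    blobs(cv2.morphologyEx(m.astype(np.uint8),cv2.MORPH_OPEN,np.ones((3,3))),W,100)
E
python3 - <<'E'
from h import *
img,W,o=cloud("top"); Z=W[...,2]
print("table z",np.nanmedian(Z)*1000, np.nanstd(Z[90:110,60:250])*1000)
blobs((Z>.008)&(Z<.06)&(np.arange(400)[:,None]<315),W)
print("pockets");pockets(img,W)
E
```

```text
table z 0.31679238249526787 1.5281419184405516
px [453.  50.] n 3016 rect xmm ymm len wid ang (847.1, -224.2, 170.1, 155.7, 20.2) z [13.3 17.6 20.8]
px [310.  67.] n 721 rect xmm ymm len wid ang (793.3, 92.9, 61.7, 60.0, 27.7) z [15.7 41.4 44.5]
px [203. 150.] n 366 rect xmm ymm len wid ang (606.3, 323.9, 115.9, 25.2, -8.3) z [10.8 15.1 20.9]
px [453. 189.] n 10432 rect xmm ymm len wid ang (532.9, -216.4, 256.5, 185.4, 2.8) z [10.8 17.  20.7]
px [316. 150.] n 499 rect xmm ymm len wid ang (611.7, 73.7, 79.4, 36.4, -41.8) z [ 9.5 22.7 32.3]
px [265. 152.] n 265 rect xmm ymm len wid ang (605.0, 185.1, 56.0, 28.1, -13.0) z [11.1 25.  39.4]
px [152. 180.] n 490 rect xmm ymm len wid ang (534.6, 427.3, 72.4, 36.8, -47.9) z [10.8 25.5 42.4]
px [192. 221.] n 384 rect xmm ymm len wid ang (448.8, 336.5, 71.1, 36.3, -81.5) z [10.7 27.7 43.2]
px [315. 233.] n 478 rect xmm ymm len wid ang (430.3, 78.5, 87.2, 44.1, 81.7) z [17.6 32.  45.5]
px [252. 230.] n 168 rect xmm ymm len wid ang (432.1, 208.2, 40.6, 20.8, -41.9) z [12.9 23.3 36.1]
px [364. 279.] n 512 rect xmm ymm len wid ang (341.4, -29.2, 87.6, 44.5, -55.1) z [16.2 31.7 46.3]
px [268. 280.] n 560 rect xmm ymm len wid ang (331.7, 165.6, 88.5, 44.5, 70.3) z [13.7 31.5 46.1]
px [154. 300.] n 1517 rect xmm ymm len wid ang (282.8, 396.9, 110.5, 55.7, 73.1) z [18.4 35.  38.2]
pockets
px [470. 160.] n 837 rect xmm ymm len wid ang (595.2, -255.8, 83.3, 49.7, 1.6) z [ 9.9 12.3 15.5]
px [203. 150.] n 101 rect xmm ymm len wid ang (605.9, 322.3, 22.8, 20.9, -6.4) z [12.1 15.7 21.8]
px [431. 161.] n 563 rect xmm ymm len wid ang (590.7, -171.9, 67.6, 40.7, 3.1) z [ 9.8 12.4 15.3]
px [435. 217.] n 1246 rect xmm ymm len wid ang (470.4, -177.6, 99.8, 57.7, 1.9) z [10.  12.4 15.4]
px [475. 215.] n 360 rect xmm ymm len wid ang (474.8, -261.8, 51.3, 31.9, 1.3) z [10.1 12.3 15.3]
```

servo_tool(
  series="-1 0.422 -0.46 0.055 0 0 -56;-1 0.422 -0.46 0.055 0 0 -56;-1 0.422 -0.46 0.055 0 0 -56;-1 0.422 -0.46 0.055 0 0 -56;-1 0.422 -0.46 0.055 0 0 -56;-1 0.422 -0.46 0.055 0 0 -56;-1 0.422 -0.46 0.055 0 0 -56;-1 0.422 -0.46 0.055 0 0 -56;-1 0.422 -0.46 0.055 0 0 -56;-1 0.422 -0.46 0.055 0 0 -56;-1 0.422 -0.46 0.055 0 0 -56;-1 0.422 -0.46 0.055 0 0 -56",
)

```text
time_s: 1.15
eef_pos: [0.3935, -0.0409, 0.2124]
eef_rot: [0.0, 0.758, 0.653, 0.0]
wrist_force: [1.0, -0.1, -0.4]
opening: 0.998
grasp_force: 0.0
```

```bash
cat >> h.py <<'E'
def yaw(o):
    q=o["eef_rot"]; x=R.from_quat([q[1],q[2],q[3],q[0]]).as_matrix()[:,0]; return np.degrees(np.arctan2(x[1],x[0]))
def plan(targets,start=None):
    """targets (x,y,z mm,yaw deg); each printed relative to the one before, in tool axes"""
    if start is None:
        o=ctrl.get_obs(); start=(*(o["eef_pos"]*1000),yaw(o)); print("at",np.round(start,1),"t",round(o["time_s"],2),"q6",round(np.degrees(o["q"][5])))
    for t in targets:
        a=np.radians(start[3]); d=np.subtract(t,start)
        print(t,"-> shift",np.round([d[0]*np.cos(a)+d[1]*np.sin(a),d[0]*np.sin(a)-d[1]*np.cos(a),-d[2]],1),"turn",round(-((d[3]+180)%360-180),1)); start=t
E
python3 - <<'E'
from h import *
plan([(430,78.5,200,81.7)])
E
```

```text
at [393.5 -40.9 212.4  81.5] t 1.15 q6 -15
(430, 78.5, 200, 81.7) -> shift [123.5  18.4  12.4] turn -0.2
```

servo_tool(
  series="-1 0.12 0.018 0.012 0 0 0;-1 0.12 0.018 0.012 0 0 0;-1 0.12 0.018 0.012 0 0 0;-1 0.12 0.018 0.012 0 0 0;-1 0.12 0.018 0.012 0 0 0;-1 0.12 0.018 0.012 0 0 0",
)

```text
time_s: 1.65
eef_pos: [0.4287, 0.0732, 0.2001]
eef_rot: [-0.0, 0.757, 0.653, -0.0]
wrist_force: [0.0, -0.2, 0.5]
opening: 0.999
grasp_force: 0.0
```

Run:
```python
from h import *
img,W,o=cloud("wrist"); cv2.imwrite("pics/w1.png",img[:,:,::-1]); Z=W[...,2]
print(np.nanmedian(Z)*1000); blobs((Z>.008)&(Z<.06),W,300)
plan([(430,78.5,35,81.7)])
```

```text
1.4757920382284517
px [301.  19.] n 1121 rect xmm ymm len wid ang (432.3, 207.7, 41.7, 20.2, -43.1) z [11.4 24.5 37.5]
px [515.  17.] n 1842 rect xmm ymm len wid ang (604.9, 182.8, 56.7, 25.8, -11.5) z [10.  23.2 40.1]
px [187.  86.] n 4587 rect xmm ymm len wid ang (331.9, 164.5, 88.2, 45.0, 70.7) z [11.8 30.1 46. ]
px [521. 148.] n 3127 rect xmm ymm len wid ang (611.8, 72.7, 80.6, 36.5, -41.9) z [ 9.4 23.9 33.4]
px [321. 182.] n 3012 rect xmm ymm len wid ang (430.4, 77.9, 88.5, 44.1, 82.5) z [14.3 32.9 46.3]
px [249. 294.] n 2989 rect xmm ymm len wid ang (341.9, -30.2, 88.6, 45.2, -55.9) z [10.4 28.6 46. ]
px [ 12. 308.] n 2108 rect xmm ymm len wid ang (96.7, -17.2, 114.6, 30.7, 69.9) z [ 9.4 14.  28.8]
px [406. 354.] n 470 rect xmm ymm len wid ang (494.1, -134.0, 47.4, 15.8, 3.3) z [ 8.8 16.4 20.3]
px [521. 392.] n 513 rect xmm ymm len wid ang (613.8, -194.3, 40.7, 20.2, -7.4) z [13.1 18.6 20.2]
at [428.8  72.5 200.3  81.5] t 1.7 q6 2
(430, 78.5, 35, 81.7) -> shift [  6.1   0.3 165.3] turn -0.2
```

View pics/w1.png

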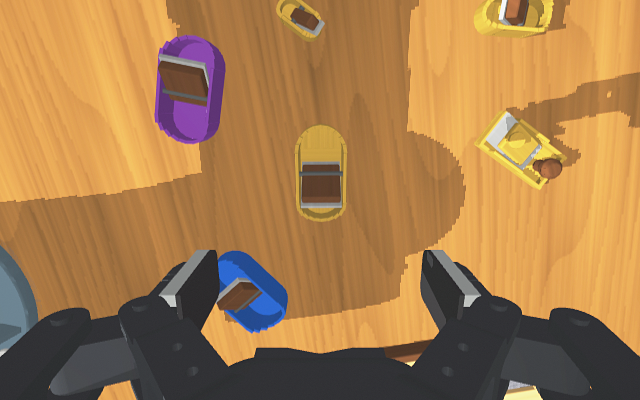

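servo_tool(
  series="-1 0.006 0 0.04 0 0 -1;-1 0.006 0 0.08 0 0 -1;-1 0.006 0 0.12 0 0 -1;-1 0.006 0 0.15 0 0 -1;-1 0.006 0 0.164 0 0 -1;-1 0.006 0 0.164 0 0 -1;-1 0.006 0 0.164 0 0 -1;1 0.006 0 0.164 0 0 -1;1 0.006 0 0.164 0 0 -1;1 0.006 0 0.164 0 0 -1;1 0.006 0 0.164 0 0 -1;1 0.006 0 0.164 0 0 -1",
)

```text
time_s: 2.7
eef_pos: [0.4312, 0.0789, 0.038]
eef_rot: [0.001, 0.752, 0.659, 0.001]
wrist_force: [-1.6, -0.9, 7.6]
opening: 0.505
grasp_force: 61.7
```

Run:
```python
from h import *
plan([(430,78,110,82),(470.5,-178,110,2),(470.5,-178,48,2)])
```

```text
at [431.2  78.9  38.   82.5] t 2.7 q6 2
(430, 78, 110, 82) -> shift [ -1.   -1.1 -72. ] turn 0.5
(470.5, -178, 110, 2) -> shift [-247.9   75.7   -0. ] turn 80.0
(470.5, -178, 48, 2) -> shift [ 0.  0. 62.] turn -0.0
```

servo_tool(
  series="1 0 0 -0.02 0 0 0;1 0 0 -0.05 0 0 0;1 0 0 -0.075 0 0 0;1 -0.03 0.01 -0.075 0 0 7;1 -0.06 0.02 -0.075 0 0 14;1 -0.09 0.03 -0.075 0 0 21;1 -0.12 0.037 -0.075 0 0 28;1 -0.15 0.045 -0.075 0 0 35;1 -0.18 0.055 -0.075 0 0 42;1 -0.21 0.065 -0.075 0 0 49;1 -0.24 0.075 -0.075 0 0 56;1 -0.249 0.075 -0.075 0 0 63",
)

```text
time_s: 3.7
eef_pos: [0.4732, -0.1822, 0.1126]
eef_rot: [0.002, 0.986, 0.165, 0.001]
wrist_force: [-0.5, 0.8, -1.5]
opening: 0.501
grasp_force: 62.6
```

servo_tool(
  series="1 0 0 0 0 0 7;1 0 0 0 0 0 14;1 0 0 0 0 0 17;1 0 0 0 0 0 17;1 0 0 0 0 0 17",
)

```text
time_s: 4.12
eef_pos: [0.4716, -0.1775, 0.1116]
eef_rot: [0.0, 1.0, 0.023, 0.0]
wrist_force: [-0.3, -0.6, -2.4]
opening: 0.501
grasp_force: 62.5
```

Run:
```python
from h import *
plan([(470.5,-178,50,2)])
img,W,o=cloud("wrist"); cv2.imwrite("pics/w2.png",img[:,:,::-1]); Z=W[...,2]
pockets(img,W);blobs((Z>.07)&(Z<.13)&(np.arange(400)[:,None]<300),W,300)
```

```text
at [ 471.6 -177.5  111.6    2.6] t 4.12 q6 53
(470.5, -178, 50, 2) -> shift [-1.1  0.5 61.6] turn 0.6
px [319.  37.] n 5263 rect xmm ymm len wid ang (576.4, -173.2, 41.4, 40.7, -87.2) z [12.1 13.3 14.7]
px [462.  43.] n 7178 rect xmm ymm len wid ang (576.5, -257.9, 49.2, 48.0, -87.5) z [12.2 13.3 14.8]
px [319. 149.] n 2754 rect xmm ymm len wid ang (506.5, -176.6, 57.5, 30.6, -86.7) z [12.2 13.3 14.8]
px [446. 208.] n 3596 rect xmm ymm len wid ang (474.3, -262.9, 53.4, 32.8, 2.8) z [12.3 13.3 14.6]
px [319. 240.] n 17171 rect xmm ymm len wid ang (480.8, -177.4, 65.7, 60.1, 36.9) z [ 76.9  98.9 126.8]
```

View pics/w2.png

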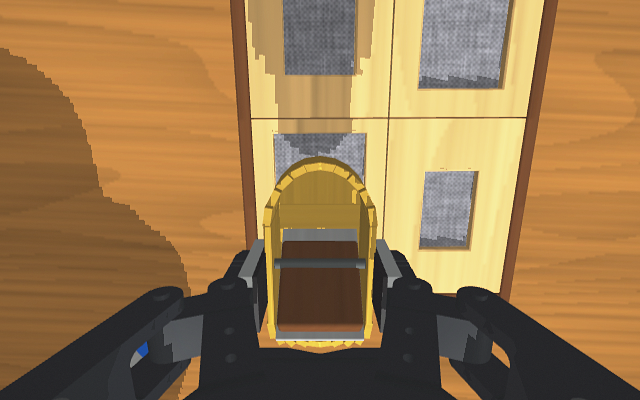

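servo_tool(
  series="1 -0.001 0 0.03 0 0 0;1 -0.001 0 0.05 0 0 0;1 -0.001 0 0.056 0 0 0;1 -0.001 0 0.059 0 0 0;1 -0.001 0 0.061 0 0 0;1 -0.001 0 0.061 0 0 0;1 -0.001 0 0.061 0 0 0",
)

```text
time_s: 4.75
eef_pos: [0.4715, -0.1781, 0.0514]
eef_rot: [0.001, 1.0, 0.022, 0.001]
wrist_force: [0.4, -0.3, -2.3]
opening: 0.499
grasp_force: 62.4
```

servo_tool(
  series="1 0 0 0.001 0 0 0;1 0 0 0.001 0 0 0;1 0 0 0.001 0 0 0",
)

```text
time_s: 5.0
eef_pos: [0.4712, -0.1779, 0.0501]
eef_rot: [0.0, 1.0, 0.022, 0.001]
wrist_force: [1.4, 0.6, -0.1]
opening: 0.501
grasp_force: 62.8
```

servo_tool(
  series="1 0 0 0.0005 0 0 0;1 0 0 0.0005 0 0 0;-0.45 0 0 0.0005 0 0 0;-0.45 0 0 0.0005 0 0 0;-0.45 0 0 0.0005 0 0 0;-0.45 0 0 0.0005 0 0 0;-0.45 0 0 -0.02 0 0 0;-0.45 0 0 -0.06 0 0 0;-0.45 0 0 -0.1 0 0 0;-0.45 0 0 -0.13 0 0 0;-0.45 0 0 -0.13 0 0 0;-0.45 0 0 -0.13 0 0 0",
)

```text
time_s: 6.0
eef_pos: [0.472, -0.1785, 0.1816]
eef_rot: [0.001, 1.0, 0.022, 0.002]
wrist_force: [-0.6, -0.5, -0.2]
opening: 0.725
grasp_force: 0.0
```

Run:
```python
from h import *
img,W,o=cloud("wrist"); cv2.imwrite("pics/w3.png",img[:,:,::-1]); Z=W[...,2]
pockets(img,W);blobs((Z>.022)&(Z<.07),W,300)
plan([(449,336.5,180,98.5),(449,336.5,37,98.5)])
```

```text
px [316.  41.] n 4423 rect xmm ymm len wid ang (586.1, -172.2, 60.6, 41.2, 3.3) z [12.1 13.4 14.9]
px [424.  46.] n 5802 rect xmm ymm len wid ang (586.0, -256.4, 68.2, 50.4, 2.5) z [12.2 13.4 15. ]
px [315. 167.] n 1958 rect xmm ymm len wid ang (470.1, -178.0, 101.5, 57.4, 2.7) z [12.2 13.3 14.8]
px [414. 186.] n 2178 rect xmm ymm len wid ang (474.0, -262.0, 52.5, 34.2, 2.5) z [12.3 13.4 14.8]
px [320. 178.] n 135 rect xmm ymm len wid ang (480.0, -179.6, 31.5, 2.7, -87.3) z [17.1 19.  20.9]
px [318. 200.] n 3624 rect xmm ymm len wid ang (471.5, -178.9, 88.3, 44.3, 2.9) z [28.7 45.  58.1]
at [ 470.8 -177.7  179.6    2.5] t 6.05 q6 53
(449, 336.5, 180, 98.5) -> shift [ 5.000e-01 -5.147e+02 -4.000e-01] turn -96.0
(449, 336.5, 37, 98.5) -> shift [  0.   0. 143.] turn -0.0
```

View pics/w3.png

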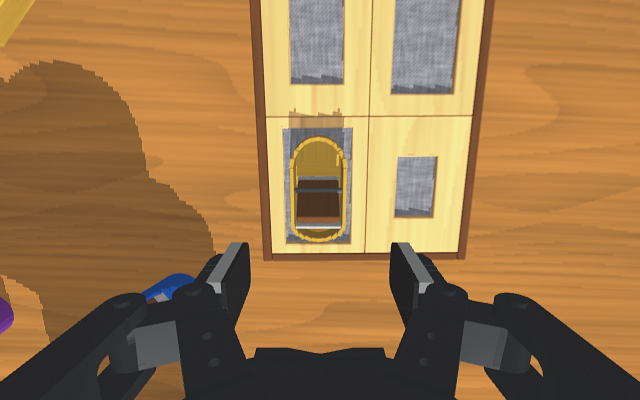

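servo_tool(
  series="-1 0 -0.04 0 0 0 -7;-1 0 -0.08 0 0 0 -14;-1 0 -0.12 0 0 0 -21;-1 0 -0.16 0 0 0 -28;-1 0 -0.2 0 0 0 -35;-1 0 -0.24 0 0 0 -42;-1 0 -0.28 0 0 0 -49;-1 0 -0.32 0 0 0 -56;-1 0 -0.36 0 0 0 -63;-1 0 -0.4 0 0 0 -70;-1 0 -0.44 0 0 0 -77;-1 0 -0.48 0 0 0 -84",
)

```text
time_s: 7.05
eef_pos: [0.448, 0.3034, 0.177]
eef_rot: [-0.001, 0.726, 0.687, -0.002]
wrist_force: [0.6, -0.2, 0.4]
opening: 1.0
grasp_force: 0.0
```

servo_tool(
  series="-1 -0.03 0.004 0 0 0 -7;-1 -0.03 0.004 0 0 0 -12;-1 -0.03 0.004 0 0 0 -12;-1 -0.03 0.004 0 0 0 -12;-1 -0.03 0.004 0 0 0 -12",
)

```text
time_s: 7.47
eef_pos: [0.4517, 0.2712, 0.1783]
eef_rot: [-0.001, 0.654, 0.756, -0.001]
wrist_force: [-0.0, -0.4, -0.1]
opening: 0.998
grasp_force: 0.0
```

Run:
```python
from h import *
plan([(449,336.5,180,98.5),(449,336.5,37,98.5)])
img,W,o=cloud("wrist"); Z=W[...,2]
blobs((Z>.008)&(Z<.06),W,300)
```

```text
at [451.7 271.2 178.3  98.3] t 7.47 q6 10
(449, 336.5, 180, 98.5) -> shift [65.   6.7 -1.7] turn -0.2
(449, 336.5, 37, 98.5) -> shift [  0.   0. 143.] turn -0.0
px [104.  31.] n 6353 rect xmm ymm len wid ang (276.4, 373.2, 61.1, 56.2, 73.1) z [13.9 35.6 37.4]
px [470.  18.] n 2408 rect xmm ymm len wid ang (539.8, 409.7, 51.8, 28.6, 1.5) z [10.9 29.9 43.3]
px [329. 110.] n 2737 rect xmm ymm len wid ang (449.1, 336.3, 72.0, 36.1, -81.4) z [15.3 30.5 43.3]
px [511. 149.] n 2548 rect xmm ymm len wid ang (606.2, 323.0, 115.8, 25.0, -8.6) z [12.  16.4 21.4]
px [289. 252.] n 1104 rect xmm ymm len wid ang (432.5, 208.0, 41.9, 20.6, -44.6) z [10.8 23.7 37.2]
px [165. 261.] n 1183 rect xmm ymm len wid ang (322.5, 179.1, 77.9, 29.7, 45.2) z [ 9.8 28.1 46.1]
```

servo_tool(
  series="-1 0.035 0.004 0.02 0 0 0;-1 0.065 0.007 0.035 0 0 0;-1 0.065 0.007 0.06 0 0 0;-1 0.065 0.007 0.1 0 0 0;-1 0.065 0.007 0.13 0 0 0;-1 0.065 0.007 0.142 0 0 0;-1 0.065 0.007 0.142 0 0 0;1 0.065 0.007 0.142 0 0 0;1 0.065 0.007 0.142 0 0 0;1 0.065 0.007 0.142 0 0 0;1 0.065 0.007 0.142 0 0 0;1 0.065 0.007 0.142 0 0 0",
)

```text
time_s: 8.52
eef_pos: [0.4509, 0.3377, 0.0396]
eef_rot: [0.001, 0.653, 0.757, 0.002]
wrist_force: [-0.4, -0.7, 7.7]
opening: 0.4
grasp_force: 62.2
```

Run:
```python
from h import *
plan([(449,336,120,98.5),(594.5,-256,120,2.5)])
```

```text
at [450.9 337.7  39.6  98.5] t 8.52 q6 16
(449, 336, 120, 98.5) -> shift [ -1.4  -2.1 -80.4] turn -0.0
(594.5, -256, 120, 2.5) -> shift [-607.    56.4   -0. ] turn 96.0
```

servo_tool(
  series="1 0 0 -0.02 0 0 0;1 0 0 -0.05 0 0 0;1 0 0 -0.08 0 0 0;1 -0.038 0.003 -0.085 0 0 6;1 -0.076 0.006 -0.085 0 0 12;1 -0.114 0.01 -0.085 0 0 18;1 -0.152 0.013 -0.085 0 0 24;1 -0.19 0.017 -0.085 0 0 30;1 -0.228 0.02 -0.085 0 0 36;1 -0.266 0.024 -0.085 0 0 42;1 -0.304 0.027 -0.085 0 0 48;1 -0.304 0.027 -0.085 0 0 48",
)

```text
time_s: 9.52
eef_pos: [0.5232, 0.0342, 0.1237]
eef_rot: [0.002, 0.907, 0.422, 0.001]
wrist_force: [0.1, -0.3, -1.6]
opening: 0.406
grasp_force: 61.0
```

Run:
```python
from h import *
plan([(594.5,-256,120,2.5)])
```

```text
at [523.2  34.2 123.7  49.9] t 9.52 q6 31
(594.5, -256, 120, 2.5) -> shift [-176.   241.5    3.7] turn 47.4
```

servo_tool(
  series="1 -0.022 0.03 0 0 0 6;1 -0.044 0.06 0 0 0 12;1 -0.066 0.09 0 0 0 18;1 -0.088 0.12 0 0 0 24;1 -0.11 0.15 0 0 0 30;1 -0.132 0.18 0 0 0 36;1 -0.154 0.21 0 0 0 42;1 -0.176 0.241 0.003 0 0 47;1 -0.176 0.241 0.003 0 0 47;1 -0.176 0.241 0.003 0 0 47;1 -0.176 0.241 0.003 0 0 47;1 -0.176 0.241 0.003 0 0 47",
)

```text
time_s: 10.52
eef_pos: [0.5945, -0.2472, 0.1194]
eef_rot: [-0.0, 1.0, 0.031, -0.0]
wrist_force: [-0.4, 0.5, -2.7]
opening: 0.406
grasp_force: 61.2
```

Run:
```python
from h import *
plan([(594.5,-256,53,2.5)])
```

```text
at [ 594.5 -247.2  119.4    3.6] t 10.52 q6 53
(594.5, -256, 53, 2.5) -> shift [-0.6  8.8 66.4] turn 1.1
```

servo_tool(
  series="1 0 0.009 0.01 0 0 1;1 0 0.009 0.03 0 0 1;1 0 0.009 0.045 0 0 1;1 0 0.009 0.045 0 0 1",
)

```text
time_s: 10.85
eef_pos: [0.5928, -0.2555, 0.0698]
eef_rot: [-0.002, 1.0, 0.022, -0.003]
wrist_force: [-1.2, 1.1, -2.6]
opening: 0.404
grasp_force: 61.1
```

Run:
```python
from h import *
plan([(594.5,-256,52,2.5)])
```

```text
at [ 592.8 -255.5   69.8    2.5] t 10.85 q6 54
(594.5, -256, 52, 2.5) -> shift [ 1.7  0.5 17.8] turn 0.0
```

servo_tool(
  series="1 0.001 0 0.01 0 0 0;1 0.001 0 0.015 0 0 0;1 0.001 0 0.017 0 0 0;1 0.001 0 0.018 0 0 0;1 0.001 0 0.018 0 0 0;1 0.001 0 0.018 0 0 0",
)

```text
time_s: 11.35
eef_pos: [0.5968, -0.2579, 0.057]
eef_rot: [0.0, 1.0, 0.022, 0.0]
wrist_force: [0.2, -0.9, -1.3]
opening: 0.402
grasp_force: 61.2
```

servo_tool(
  series="1 -0.001 -0.001 0.002 0 0 0;1 -0.001 -0.001 0.0035 0 0 0;1 -0.001 -0.001 0.0035 0 0 0;1 -0.001 -0.001 0.0035 0 0 0",
)

```text
time_s: 11.68
eef_pos: [0.5953, -0.2567, 0.0529]
eef_rot: [-0.0, 1.0, 0.022, -0.0]
wrist_force: [-1.0, 0.5, -2.4]
opening: 0.403
grasp_force: 61.2
```

servo_tool(
  series="1 0 0 0.001 0 0 0;1 0 0 0.0015 0 0 0;1 0 0 0.0015 0 0 0",
)

```text
time_s: 11.93
eef_pos: [0.5955, -0.2569, 0.0517]
eef_rot: [0.0, 1.0, 0.022, 0.0]
wrist_force: [-1.1, 0.6, 1.1]
opening: 0.408
grasp_force: 61.4
```

servo_tool(
  series="1 0 0 0.0003 0 0 0;-0.27 0 0 0 0 0 0;-0.27 0 0 0 0 0 0;-0.27 0 0 0 0 0 0;-0.27 0 0 0 0 0 0;-0.27 0 0 -0.02 0 0 0;-0.27 0 0 -0.06 0 0 0;-0.27 0 0 -0.1 0 0 0;-0.27 0 0 -0.13 0 0 0;-0.27 0 0 -0.13 0 0 0;-0.27 0 0 -0.13 0 0 0",
)

```text
time_s: 12.85
eef_pos: [0.5968, -0.2577, 0.1845]
eef_rot: [0.002, 1.0, 0.022, 0.002]
wrist_force: [0.8, -0.6, -1.0]
opening: 0.634
grasp_force: 0.0
```

Run:
```python
from h import *
plan([(605,184.5,180,-12.5)])
img,W,o=cloud("wrist"); Z=W[...,2]
pockets(img,W); blobs((Z>.022)&(Z<.07),W,300)
```

```text
at [ 596.8 -257.7  184.5    2.5] t 12.85 q6 54
(605, 184.5, 180, -12.5) -> shift [  27.4 -441.4    4.5] turn 15.0
px [307. 168.] n 1390 rect xmm ymm len wid ang (594.1, -256.1, 84.7, 49.4, 2.8) z [12.2 13.3 14.7]
px [220. 186.] n 3485 rect xmm ymm len wid ang (589.9, -171.9, 69.1, 41.0, 2.9) z [12.1 13.2 14.6]
px [340. 215.] n 224 rect xmm ymm len wid ang (574.1, -279.7, 46.8, 13.2, -12.0) z [12.3 13.3 14.8]
px [204. 270.] n 243 rect xmm ymm len wid ang (507.8, -156.0, 19.8, 17.4, 3.2) z [12.1 13.3 14.5]
px [317. 307.] n 1566 rect xmm ymm len wid ang (473.5, -262.0, 51.2, 33.4, 3.1) z [12.2 13.3 14.7]
px [257. 327.] n 354 rect xmm ymm len wid ang (452.7, -204.3, 66.4, 10.8, -4.6) z [12.1 13.2 14.7]
px [318. 197.] n 2500 rect xmm ymm len wid ang (595.8, -257.9, 72.1, 36.2, 2.5) z [29.8 42.5 55.2]
```

servo_tool(
  series="-1 0.002 -0.04 0 0 0 3;-1 0.004 -0.08 0 0 0 6;-1 0.006 -0.12 0 0 0 9;-1 0.01 -0.16 0 0 0 12;-1 0.012 -0.2 0 0 0 15;-1 0.014 -0.24 0 0 0 15;-1 0.017 -0.28 0 0 0 15;-1 0.02 -0.32 0 0 0 15;-1 0.022 -0.36 0 0 0 15;-1 0.024 -0.4 0 0 0 15;-1 0.027 -0.44 0 0 0 15;-1 0.027 -0.441 0 0 0 15",
)

```text
time_s: 13.9
eef_pos: [0.601, 0.1917, 0.179]
eef_rot: [-0.001, 0.994, -0.106, -0.002]
wrist_force: [-0.4, 0.1, 0.0]
opening: 1.005
grasp_force: 0.0
```

servo_tool(
  series="-1 0 0 0.005 0 0 0;-1 0 0 0.005 0 0 0;-1 0 0 0.005 0 0 0;-1 0 0 0.005 0 0 0",
)

```text
time_s: 14.23
eef_pos: [0.6031, 0.1833, 0.1755]
eef_rot: [0.0, 0.994, -0.11, -0.001]
wrist_force: [-0.2, 0.4, 0.1]
opening: 0.998
grasp_force: 0.0
```

Run:
```python
from h import *
plan([(605,184.5,35,-12.5)])
img,W,o=cloud("wrist"); Z=W[...,2]
blobs((Z>.008)&(Z<.06),W,300)
```

```text
at [603.1 183.3 175.5 -12.6] t 14.23 q6 109
(605, 184.5, 35, -12.5) -> shift [  1.6  -1.6 140.5] turn -0.1
px [446. 149.] n 4087 rect xmm ymm len wid ang (612.0, 73.3, 79.5, 37.3, -42.2) z [ 9.5 23.4 33.3]
px [160. 210.] n 2236 rect xmm ymm len wid ang (609.1, 322.2, 111.3, 25.1, -7.6) z [11.4 16.1 21. ]
px [316. 190.] n 1608 rect xmm ymm len wid ang (607.7, 184.4, 51.5, 28.0, -12.1) z [15.4 27.8 40.2]
px [ 86. 296.] n 1148 rect xmm ymm len wid ang (547.1, 414.8, 39.4, 37.2, -43.9) z [ 9.3 19.9 40.9]
```

servo_tool(
  series="-1 0.002 -0.001 0.03 0 0 0;-1 0.002 -0.001 0.07 0 0 0;-1 0.002 -0.001 0.11 0 0 0;-1 0.002 -0.001 0.135 0 0 0;-1 0.002 -0.001 0.141 0 0 0;-1 0.002 -0.001 0.141 0 0 0;-1 0.002 -0.001 0.141 0 0 0;1 0.002 -0.001 0.141 0 0 0;1 0.002 -0.001 0.141 0 0 0;1 0.002 -0.001 0.141 0 0 0;1 0.002 -0.001 0.141 0 0 0;1 0.002 -0.001 0.141 0 0 0",
)

```text
time_s: 15.28
eef_pos: [0.606, 0.1857, 0.0366]
eef_rot: [-0.0, 0.994, -0.109, 0.001]
wrist_force: [-7.4, -0.8, 7.4]
opening: 0.313
grasp_force: 59.4
```

Run:
```python
from h import *
plan([(590,-172,120,2.7)])
```

```text
at [606.  185.7  36.6 -12.5] t 15.28 q6 109
(590, -172, 120, 2.7) -> shift [ 61.8 352.7 -83.4] turn -15.2
```

servo_tool(
  series="1 0 0 -0.02 0 0 0;1 0 0 -0.05 0 0 0;1 0 0 -0.08 0 0 0;1 0.007 0.04 -0.083 0 0 -2;1 0.014 0.08 -0.083 0 0 -4;1 0.021 0.12 -0.083 0 0 -6;1 0.028 0.16 -0.083 0 0 -8;1 0.035 0.2 -0.083 0 0 -10;1 0.042 0.24 -0.083 0 0 -12;1 0.049 0.28 -0.083 0 0 -14;1 0.056 0.32 -0.083 0 0 -15;1 0.062 0.352 -0.083 0 0 -15",
)

```text
time_s: 16.28
eef_pos: [0.5891, -0.1744, 0.1186]
eef_rot: [0.0, 1.0, 0.022, 0.0]
wrist_force: [0.6, 0.2, -0.5]
opening: 0.312
grasp_force: 59.5
```

servo_tool(
  series="1 0 0 0.02 0 0 0;1 0 0 0.03 0 0 0;1 0 0 0.03 0 0 0;1 0 0 0.03 0 0 0;1 0 0 0.03 0 0 0",
)

```text
time_s: 16.7
eef_pos: [0.5898, -0.1702, 0.0886]
eef_rot: [-0.0, 1.0, 0.023, -0.0]
wrist_force: [-0.4, -0.3, -2.0]
opening: 0.312
grasp_force: 59.6
```

Run:
```python
from h import *
plan([(590,-172,50,2.7)])
img,W,o=cloud("wrist"); cv2.imwrite("pics/w4.png",img[:,:,::-1]); Z=W[...,2]
blobs((Z>.055)&(Z<.095)&(np.arange(400)[:,None]<330),W,300)
```

```text
at [ 589.8 -170.2   88.6    2.6] t 16.7 q6 60
(590, -172, 50, 2.7) -> shift [ 0.1  1.8 38.6] turn -0.1
px [320. 263.] n 9842 rect xmm ymm len wid ang (589.6, -171.4, 48.5, 48.3, -43.3) z [55.8 79.  93.1]
```

View pics/w4.png

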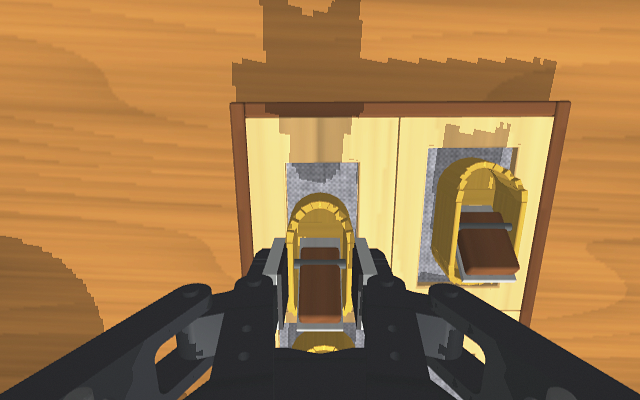

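servo_tool(
  series="1 0 0.001 0.02 0 0 0;1 0 0.001 0.03 0 0 0;1 0 0.001 0.034 0 0 0;1 0 0.001 0.037 0 0 0;1 0 0.001 0.037 0 0 0;1 0 0.001 0.037 0 0 0",
)

```text
time_s: 17.25
eef_pos: [0.59, -0.1725, 0.0518]
eef_rot: [0.0, 1.0, 0.022, 0.0]
wrist_force: [0.6, 0.6, -1.3]
opening: 0.315
grasp_force: 59.6
```

servo_tool(
  series="1 0 0 0.001 0 0 0;1 0 0 0.002 0 0 0;1 0 0 0.002 0 0 0;1 0 0 0.002 0 0 0",
)

```text
time_s: 17.58
eef_pos: [0.5898, -0.1726, 0.0496]
eef_rot: [0.0, 1.0, 0.022, 0.0]
wrist_force: [0.3, -0.7, -0.5]
opening: 0.308
grasp_force: 59.6
```

servo_tool(
  series="1 0 0 0.001 0 0 0;1 0 0 0.001 0 0 0;1 0 0 0.001 0 0 0",
)

```text
time_s: 17.83
eef_pos: [0.5899, -0.1727, 0.0487]
eef_rot: [0.0, 1.0, 0.022, 0.0]
wrist_force: [0.1, 0.5, -0.4]
opening: 0.31
grasp_force: 59.8
```

servo_tool(
  series="1 0 0 0.001 0 0 0;1 0 0 0.001 0 0 0;1 0 0 0.001 0 0 0",
)

```text
time_s: 18.08
eef_pos: [0.59, -0.1727, 0.0487]
eef_rot: [0.0, 1.0, 0.022, 0.0]
wrist_force: [-3.3, -0.3, 8.4]
opening: 0.312
grasp_force: 60.7
```

servo_tool(
  series="1 0 0 -0.0005 0 0 0;-0.04 0 0 -0.0005 0 0 0;-0.04 0 0 -0.0005 0 0 0;-0.04 0 0 -0.0005 0 0 0;-0.04 0 0 -0.0005 0 0 0;-0.04 0 0 -0.02 0 0 0;-0.04 0 0 -0.06 0 0 0;-0.04 0 0 -0.1 0 0 0;-0.04 0 0 -0.13 0 0 0;-0.04 0 0 -0.13 0 0 0;-0.04 0 0 -0.13 0 0 0",
)

```text
time_s: 19.0
eef_pos: [0.5911, -0.1732, 0.1801]
eef_rot: [0.001, 1.0, 0.022, 0.002]
wrist_force: [-0.3, 0.4, -1.1]
opening: 0.52
grasp_force: 0.0
```

Run:
```python
from h import *
plan([(432.3,208,180,-43)])
img,W,o=cloud("wrist"); Z=W[...,2]
pockets(img,W); blobs((Z>.022)&(Z<.07),W,300)
```

```text
at [ 591.1 -173.2  180.1    2.5] t 19.0 q6 60
(432.3, 208, 180, -43) -> shift [-1.421e+02 -3.878e+02  1.000e-01] turn 45.5
px [ 37. 143.] n 418 rect xmm ymm len wid ang (619.8, 63.7, 29.6, 16.5, 45.0) z [ 7.8 10.6 13.4]
px [402. 174.] n 1490 rect xmm ymm len wid ang (593.9, -256.1, 84.9, 50.4, 2.5) z [12.3 13.4 15.1]
px [315. 176.] n 1451 rect xmm ymm len wid ang (590.0, -172.1, 69.0, 41.1, 3.1) z [12.2 13.3 14.8]
px [  8. 186.] n 130 rect xmm ymm len wid ang (579.1, 89.0, 37.6, 7.9, -57.2) z [20.4 25.9 28.8]
px [321. 282.] n 1082 rect xmm ymm len wid ang (472.1, -178.0, 94.7, 57.4, 2.8) z [12.2 13.4 14.8]
px [318. 305.] n 332 rect xmm ymm len wid ang (478.5, -178.1, 33.8, 6.1, -87.0) z [17.3 20.3 23.6]
px [290. 326.] n 184 rect xmm ymm len wid ang (449.5, -152.5, 47.6, 4.1, 2.7) z [12.2 13.3 14.5]
px [ 34. 126.] n 469 rect xmm ymm len wid ang (632.5, 53.3, 17.4, 17.2, -88.9) z [22.9 26.8 29.3]
px [ 13. 169.] n 1003 rect xmm ymm len wid ang (592.9, 75.3, 43.1, 33.2, -18.4) z [22.3 24.6 31.7]
px [423. 193.] n 3208 rect xmm ymm len wid ang (595.5, -257.7, 72.5, 36.9, 3.0) z [26.1 41.  55. ]
px [318. 197.] n 1642 rect xmm ymm len wid ang (592.1, -173.7, 50.6, 27.8, 1.5) z [28.7 39.9 52.4]
px [318. 319.] n 2791 rect xmm ymm len wid ang (480.6, -178.4, 70.6, 44.4, 2.3) z [24.5 42.1 57.3]
```

servo_tool(
  series="-0.5 -0.013 -0.035 0 0 0 4;-0.5 -0.026 -0.07 0 0 0 8;-0.5 -0.039 -0.105 0 0 0 12;-0.5 -0.052 -0.14 0 0 0 16;-0.5 -0.065 -0.175 0 0 0 20;-0.5 -0.078 -0.21 0 0 0 24;-0.5 -0.091 -0.245 0 0 0 28;-0.5 -0.104 -0.28 0 0 0 32;-0.5 -0.117 -0.315 0 0 0 36;-0.5 -0.13 -0.35 0 0 0 41;-0.5 -0.142 -0.388 0 0 0 45;-0.5 -0.142 -0.388 0 0 0 45",
)

```text
time_s: 20.05
eef_pos: [0.4266, 0.2139, 0.1753]
eef_rot: [0.0, 0.932, -0.362, -0.003]
wrist_force: [-0.2, 0.1, -0.2]
opening: 0.748
grasp_force: 0.0
```

servo_tool(
  series="-0.5 0 0 0 0 0 0;-0.5 0 0 0 0 0 0;-0.5 0 0 0 0 0 0",
)

```text
time_s: 20.3
eef_pos: [0.431, 0.2079, 0.1765]
eef_rot: [0.001, 0.932, -0.363, -0.001]
wrist_force: [1.0, -0.2, -0.2]
opening: 0.748
grasp_force: 0.0
```

Run:
```python
from h import *
plan([(432.3,208,35,-43)])
img,W,o=cloud("wrist"); cv2.imwrite("pics/w5.png",img[:,:,::-1]); Z=W[...,2]
blobs((Z>.008)&(Z<.06),W,300)
```

```text
at [431.  207.9 176.5 -42.5] t 20.3 q6 144
(432.3, 208, 35, -43) -> shift [  0.9  -1.  141.5] turn 0.5
px [612.  73.] n 4779 rect xmm ymm len wid ang (347.2, -20.1, 83.6, 42.5, -30.4) z [10.  24.7 44.5]
px [ 66. 122.] n 3033 rect xmm ymm len wid ang (605.9, 322.9, 115.7, 25.3, -10.3) z [10.9 15.9 21.1]
px [317. 185.] n 871 rect xmm ymm len wid ang (432.1, 208.3, 41.2, 20.1, -44.4) z [11.9 24.6 37.4]
px [436. 234.] n 3478 rect xmm ymm len wid ang (332.7, 164.9, 88.0, 45.7, 67.9) z [10.6 27.6 45.3]
px [ 57. 264.] n 3631 rect xmm ymm len wid ang (534.7, 427.2, 73.3, 37.9, -46.1) z [ 9.8 23.4 42.6]
```

View pics/w5.png

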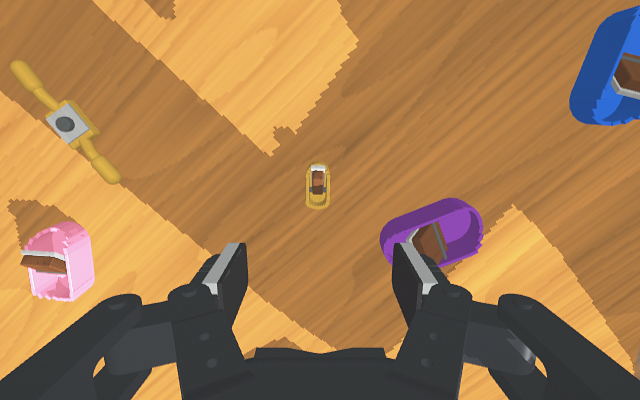

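servo_tool(
  series="-0.5 0.001 -0.001 0.03 0 0 1;-0.5 0.001 -0.001 0.07 0 0 1;-0.5 0.001 -0.001 0.11 0 0 1;-0.5 0.001 -0.001 0.135 0 0 1;-0.5 0.001 -0.001 0.142 0 0 1;-0.5 0.001 -0.001 0.142 0 0 1;-0.5 0.001 -0.001 0.142 0 0 1;1 0.001 -0.001 0.142 0 0 1;1 0.001 -0.001 0.142 0 0 1;1 0.001 -0.001 0.142 0 0 1;1 0.001 -0.001 0.142 0 0 1;1 0.001 -0.001 0.142 0 0 1",
)

```text
time_s: 21.35
eef_pos: [0.4336, 0.2093, 0.037]
eef_rot: [-0.001, 0.929, -0.371, 0.001]
wrist_force: [-1.4, -1.5, 8.2]
opening: 0.215
grasp_force: 59.6
```

Run:
```python
from h import *
plan([(474,-262,120,2.7)])
```

```text
at [433.6 209.3  37.  -43.5] t 21.35 q6 145
(474, -262, 120, 2.7) -> shift [353.7 314.1 -83. ] turn -46.2
```

servo_tool(
  series="1 0 0 -0.02 0 0 0;1 0 0 -0.05 0 0 0;1 0 0 -0.08 0 0 0;1 0.027 0.024 -0.083 0 0 -4;1 0.054 0.048 -0.083 0 0 -8;1 0.081 0.072 -0.083 0 0 -12;1 0.108 0.096 -0.083 0 0 -16;1 0.135 0.12 -0.083 0 0 -20;1 0.162 0.144 -0.083 0 0 -24;1 0.189 0.168 -0.083 0 0 -28;1 0.189 0.168 -0.083 0 0 -28;1 0.189 0.168 -0.083 0 0 -28",
)

```text
time_s: 22.35
eef_pos: [0.4542, -0.0447, 0.119]
eef_rot: [0.0, 0.991, -0.137, 0.001]
wrist_force: [0.4, 0.7, -1.6]
opening: 0.216
grasp_force: 59.0
```

Run:
```python
from h import *
plan([(474,-262,110,2.7)])
```

```text
at [454.2 -44.7 119.  -15.8] t 22.35 q6 85
(474, -262, 110, 2.7) -> shift [ 78.1 203.7   9. ] turn -18.5
```

servo_tool(
  series="1 0.013 0.034 0 0 0 -3;1 0.026 0.068 0 0 0 -6;1 0.039 0.102 0 0 0 -9;1 0.052 0.136 0 0 0 -12;1 0.065 0.17 0 0 0 -15;1 0.078 0.203 0 0 0 -18.5;1 0.078 0.203 0 0 0 -18.5;1 0.078 0.203 0 0 0 -18.5;1 0.078 0.203 0.02 0 0 -18.5;1 0.078 0.203 0.03 0 0 -18.5;1 0.078 0.203 0.03 0 0 -18.5;1 0.078 0.203 0.03 0 0 -18.5",
)

```text
time_s: 23.35
eef_pos: [0.4741, -0.2572, 0.0876]
eef_rot: [-0.001, 1.0, 0.027, -0.001]
wrist_force: [-0.6, -0.2, -0.9]
opening: 0.214
grasp_force: 59.1
```

Run:
```python
from h import *
plan([(474,-262,51,2.7)])
img,W,o=cloud("wrist"); cv2.imwrite("pics/w6.png",img[:,:,::-1])
```

```text
at [ 474.1 -257.2   87.6    3.1] t 23.35 q6 46
(474, -262, 51, 2.7) -> shift [-0.4  4.8 36.6] turn 0.4
```

View pics/w6.png

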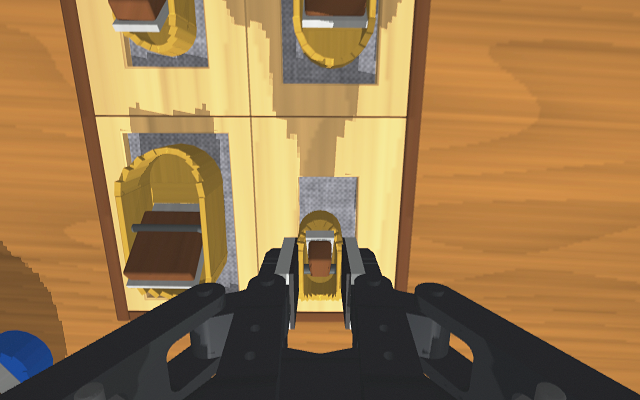

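servo_tool(
  series="1 0 0.004 0.005 0 0 0;1 0 0.004 0.015 0 0 0;1 0 0.004 0.025 0 0 0;1 0 0.004 0.032 0 0 0;1 0 0.004 0.036 0 0 0;1 0 0.004 0.036 0 0 0;1 0 0.004 0.036 0 0 0",
)

```text
time_s: 23.98
eef_pos: [0.4746, -0.2632, 0.0519]
eef_rot: [-0.0, 1.0, 0.026, -0.0]
wrist_force: [0.4, -0.6, 0.0]
opening: 0.213
grasp_force: 59.1
```

servo_tool(
  series="1 0 -0.001 0.001 0 0 0;1 0 -0.001 0.002 0 0 0;1 0 -0.001 0.002 0 0 0;1 0 -0.001 0.002 0 0 0",
)

```text
time_s: 24.32
eef_pos: [0.475, -0.2625, 0.0507]
eef_rot: [0.0, 1.0, 0.026, 0.0]
wrist_force: [0.2, -0.2, -0.5]
opening: 0.214
grasp_force: 59.1
```

servo_tool(
  series="1 0 0 0.001 0 0 0;1 0 0 0.0015 0 0 0;1 0 0 0.0015 0 0 0",
)

```text
time_s: 24.57
eef_pos: [0.4749, -0.2625, 0.0491]
eef_rot: [0.0, 1.0, 0.026, 0.0]
wrist_force: [-0.5, 0.6, 0.7]
opening: 0.216
grasp_force: 59.3
```

servo_tool(
  series="1 0 0 0.0005 0 0 0;1 0 0 0.0005 0 0 0;1 0 0 0.0005 0 0 0",
)

```text
time_s: 24.82
eef_pos: [0.4749, -0.2625, 0.049]
eef_rot: [0.0, 1.0, 0.026, 0.0]
wrist_force: [-0.8, 1.6, 5.9]
opening: 0.213
grasp_force: 60.0
```

Contact; release to 36 mm and retreat.

servo_tool(
  series="1 0 0 -0.0003 0 0 0;0.15 0 0 -0.0003 0 0 0;0.15 0 0 -0.0003 0 0 0;0.15 0 0 -0.0003 0 0 0;0.15 0 0 -0.0003 0 0 0;0.15 0 0 -0.02 0 0 0;0.15 0 0 -0.06 0 0 0;0.15 0 0 -0.1 0 0 0;0.15 0 0 -0.14 0 0 0;0.15 -0.03 0 -0.15 0 0 0;0.15 -0.06 0 -0.15 0 0 0;0.15 -0.06 0 -0.15 0 0 0",
)

```text
time_s: 25.82
eef_pos: [0.4119, -0.2653, 0.199]
eef_rot: [0.0, 1.0, 0.026, -0.001]
wrist_force: [-0.4, -0.2, -0.6]
opening: 0.428
grasp_force: 0.0
```

Run:
```python
from h import *
img,W,o=cloud("wrist"); cv2.imwrite("pics/w7.png",img[:,:,::-1]); Z=W[...,2]
pockets(img,W); blobs((Z>.022)&(Z<.07),W,200)
img,W,o=cloud("top"); Z=W[...,2]; blobs((Z>.008)&(Z<.06)&(np.arange(640)<340),W)
```

```text
px [319.   3.] n 488 rect xmm ymm len wid ang (556.6, -258.2, 49.2, 5.8, -86.8) z [12.1 13.4 15. ]
px [234. 102.] n 1847 rect xmm ymm len wid ang (471.4, -178.1, 101.1, 57.0, 2.8) z [12.1 13.3 14.7]
px [317. 106.] n 1249 rect xmm ymm len wid ang (475.2, -262.4, 53.2, 33.3, 3.0) z [12.1 13.3 14.8]
px [ 79. 233.] n 399 rect xmm ymm len wid ang (346.5, -35.2, 35.6, 10.1, 40.4) z [ 4.6  8.2 12. ]
px [ 63. 242.] n 203 rect xmm ymm len wid ang (344.2, -33.0, 36.7, 4.9, 35.9) z [25.6 27.9 29.7]
px [213. 110.] n 4384 rect xmm ymm len wid ang (471.2, -179.0, 88.3, 44.8, 2.3) z [26.1 42.7 58. ]
px [320. 107.] n 908 rect xmm ymm len wid ang (474.0, -263.6, 41.0, 19.5, 2.8) z [27.6 37.1 49.5]
px [ 53. 248.] n 2636 rect xmm ymm len wid ang (343.1, -33.0, 75.0, 44.3, -55.8) z [23.5 33.7 45.7]
px [310.  67.] n 719 rect xmm ymm len wid ang (793.5, 93.2, 61.3, 59.6, 22.6) z [15.2 41.5 44.8]
px [203. 150.] n 367 rect xmm ymm len wid ang (606.1, 323.7, 115.1, 25.5, -9.6) z [ 9.9 15.6 19.9]
px [316. 150.] n 498 rect xmm ymm len wid ang (611.9, 73.6, 79.5, 36.7, -41.6) z [ 9.5 22.9 32.3]
px [152. 180.] n 489 rect xmm ymm len wid ang (534.5, 426.8, 71.8, 37.7, -49.9) z [10.6 25.5 42.3]
px [268. 280.] n 551 rect xmm ymm len wid ang (331.7, 165.5, 88.4, 44.6, 70.4) z [15.3 31.7 45.7]
px [156. 302.] n 1728 rect xmm ymm len wid ang (282.9, 396.9, 111.6, 55.8, 73.1) z [16.6 34.9 38.1]
```

View pics/w7.png

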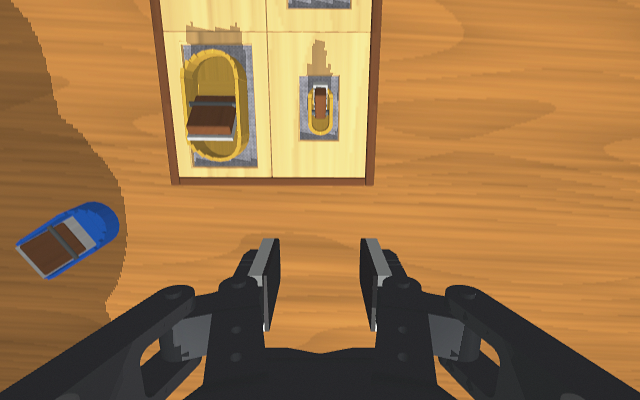

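All four planes lie flat in their own pockets, with XL at (215,105) and S at (320,108) in this view. The look-alikes have not moved, so I am handing in.

```bash
python3 -c "
from bench import ctrl
print(ctrl.hand_in())"
```

```text
the job is handed in; nothing more can be done
None
```

All four brass finger planes were lowered sole down into their own pockets, the block plane and spokeshave were left where they lay, and the job was handed in at about 26 s; no verdict was returned.

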